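# Clamp the rivet tray

## Task

Clamp the rivet tray: first take the iron bucking bar out of the brass clamp arm's way and lay it flat, as it lies now, wholly on the inlaid steel rest plate. Then swing the clamp arm round until it lies centred between the two ribs on the tray's rim, and after that turn the round black knob clockwise until its nose points at the single long mark on its scale ring. Leave the tongs, rivet sets, tin, oil can and hammer where they are.

Things in the scene. Friction and masses are not known exactly. Their poses are not given: they have to be found in the camera images.
- clamp: Fixed brass clamp base plate, 85 mm by 205 mm, 8 mm thick. Origin on the table under the arm's vertical pivot. In its frame the plate reaches from x -47 to +37 mm and y -170 to +35 mm; the knob's axis stands at x -15, y -115 mm. Its place and yaw vary.
- clamp_arm (a joint): Angle of the brass clamp arm about its upright pivot at the clamp's origin, rad. 0: along the clamp's +x; grows anticlockwise seen from above. Range -1.4 to 1.5; starts at -1.25 to -0.8; the tray is at +0.8 to +1.15, so it must swing anticlockwise. Stiff by friction (0.35 N m, about 2.5 N at the handle): stays where left.
- lever_handle (a point): Middle of the arm's steel handle post, 58 mm above the table, 150 mm from the pivot; x axis outward along the arm. The post is upright, 28 mm in diameter, 43 to 72 mm above the table. The arm is a flat brass bar 24 mm wide, 31 to 43 mm above the table, reaching 175 mm from the pivot; hub 46 mm in diameter, bolt head up to 52 mm.
- tray: Fixed stamped steel rivet tray. Its origin is NOT on it but on the table at the clamp's pivot; x runs from there along the tray's middle. It lies from x 105 to 285 mm, 110 mm wide, walls 24 mm high. From x 105 to 180 mm two ribs, 36 mm apart inside, 8 mm wide, tops at 28 mm, flank the middle. The arm passes over them and is right when along the tray's x.
- clamp_knob (a joint): Angle of the round black bakelite knob about its vertical axis, rad; grows clockwise seen from above; range -0.2 to 2.3, starts between 0 and 0.4. At 0 its nose points along the clamp's +y. Friction 0.06 N m; stays where left.
- knob_grip (a point): On the knob's axis, 42 mm above the table; x axis towards its nose. The knob is a fluted disc 66 mm in diameter (16 to 24 mm above the table) with a grip bar across it: x -28 to +22 mm, 14 mm wide, 24 to 54 mm above the table, thin light line on top. A low nose 5 mm wide (top at 36 mm) sticks out at one end to x +32 mm.
- knob_scale: Fixed scale ring, 100 mm in diameter, under the knob and coaxial with it; origin on the axis. Its x axis points at the single long raised mark (14 by 6 mm, the others are thin short ticks, four either side, 0.3 rad apart). The mark stands 1.0 to 1.5 rad clockwise of the nose's direction at knob angle 0.
- bucking_bar: Loose dark iron bucking bar lying in the arm's way, 90 mm long (x), 40 mm wide (y), 40 mm high with one end sloping down (from x +15 mm on, to 26 mm); about 0.85 kg. Origin at the centre of its underside. It lies roughly along the clamp's x, about 120 to 155 mm ahead of the pivot.
- rest_plate: Bare steel plate inlaid flush in the linoleum, 160 by 160 mm, to the robot's right. Origin at its centre; nothing to bump against.
- rivet_set_a: Chrome rivet set standing upright, 80 mm high, 32 mm in diameter, origin at the centre of its foot. Leave alone.
- rivet_set_b: Second chrome rivet set, same size. Leave alone.
- tongs: Cream-painted heater tongs lying on the table, 255 mm long, 75 mm wide, 18 mm high, origin at their pivot, reins towards -x. Leave alone.
- rivet_tin: Closed round steel tin, 76 mm in diameter, 60 mm high, origin at the centre of its underside. Leave alone.
- oil_can: Copper oil can, 72 mm in diameter, with a thin spout up to 130 mm, origin at the centre of its underside. Leave alone.
- hammer: Hammer lying on the table, 260 mm long, at the left. Leave alone.
There are look-alikes about, which are no part of the job. Leave any blue look-alike of the tray alone.

How it is judged:
By the outcome, as a careful person would: the job done as asked, in the order asked, and still so for the second after the job is handed in, with the robot touching nothing.
It also fails if it takes over 70 s, if anything falls off the work surface, if the arm or the gripper's body presses on something with over 40 N, if the wrist force passes 120 N, or if a joint passes its speed limit or range.

## Robot

A 6-joint arm with a two-finger parallel gripper is mounted at the origin on the work surface. World frame = base frame: x ahead of the robot, y to its left, z up, the work surface at z = 0. Lengths are in m, angles in rad, forces in N, time in s.
With the tool pointing down it reaches from about 0.35 to 0.875 m from the base axis. Payload 4.2 kg.
Tool frame: the origin (TCP) lies at the very end of the fingers, on their centre line; the grasp point (between the pads) lies 19 mm behind it (ctrl.hold_point_z is the distance from the TCP to the grasp point, in m); z points along the fingers, y is the line along which they close (so a half turn about z gives the same grasp; the last joint's range is limited). The gripper opens to 87 mm and grips with 3 to 60 N. Pads are 19 mm wide; open, the fingers measure 117 mm over their backs; the gripper's body (75 mm by 190 mm) begins 51 mm behind the grasp point.
Start: joints at [-0.864, 0.385, 0.008, 0, -1.194, -0.259], TCP at [0.271, -0.563, 0.197] pointing down, gripper open.
Joint ranges: [-3.14, 3.14], [-1.21, 2.06], [-1.07, 1.41], [-3.16, 2.05], [-2.99, -0.16], [-3.1, 3.1]. Speed limits (rad/s): [2.79, 2.79, 3.14, 3.14, 3.14, 3.14].

## Interface

Orientations are given as [roll, pitch, yaw] about the fixed x, y, z axes, in that order (R = Rz(yaw) Ry(pitch) Rx(roll)).
In Python, from plant import ctrl, kinematics, capture, recognise, regions_of, mark_of, status gives the robot as it stands. Calls block until the motion is done:
- ctrl.goto(position, orientation): joint-space move of the TCP to a pose.
- ctrl.move_l(position, rate=0.15, rotation=None, force_limit=None): straight line of the TCP; rotation=None keeps the orientation; rate is the mean speed in m/s. With force_limit (N) it stops when the force on the tool has changed by that much, and returns True; else False.
- ctrl.set_joints(angles): joint-space move.
- ctrl.grip(opening, f_grip=None): finger opening in m; f_grip is the grip in N (None keeps the last); returns when the fingers have stopped.
- ctrl.dwell(seconds).
- kinematics.ik(position, orientation): joint angles nearest the present ones, or None.
- capture(name): name is "scene" or "top" or "wrist"; returns a dict with "img" (480x640x3 uint8, red, green, blue), "depth" (480x640 float32, m along the optical axis (not along the pixel's ray), 0 where there is no reading), "fx", "fy", "cx", "cy" (pixels), "rvec" (rotation vector, rad) and "tvec" (3), from world to camera coordinates, as OpenCV has them; the wrist camera has in their place "hand_eye" (4x4, takes a point from camera to tool coordinates, whose origin is the TCP and whose axes are the flange's). Camera axes: x right, y down, z forward; pixel columns grow to the right and rows downward; lengths in m; the calibration is good to about 2 mm. The wrist camera is an equidistant fisheye: a pixel r from the principal point sees the ray r / f radians off the axis. A picture is of the moment at which its call begins: read the wrist's pose just before it.
A pose or a line that the arm cannot do raises ctrl.PlanningError and nothing moves.
- ctrl.close_job(): hands the job in; it is judged then, once.
Trained networks look in the newest picture that a camera, given by its name, has taken for a name from the list of things; names that differ only in an ending like _2 or _b are one class to them, and where a whole thing is asked for, a point or a joint stands for the part that bears it (a point fixed in the world has none). Each returns a list of dicts, best first, with "confidence" (0 to 1); they miss things now and then, are a little off and sometimes report something else, mostly with a low value. They report only what shows in the picture. A call takes as long as a camera call. They do not tell look-alikes from the thing itself.
- recognise(query, camera): "xyz" ([x, y, z] in m, in world coordinates, good to about 4 mm: the middle of the surface that is visible of it).
- regions_of(query, camera): "pixels" (480x640 bool, what is visible of it).
- mark_of(query, camera): "xyz" ([x, y, z] in m, in world coordinates, good to about 4 mm: a listed point, or the origin of a listed thing).
Readings, each from a call of its own:
- status.current_clock(): time.
- status.current_joint_positions(): joint angles.
- status.current_qd(): joint speeds.
- status.current_joint_torque(): joint torques, N m.
- status.current_position(): TCP position.
- status.current_eef_rot(): TCP orientation.
- status.current_contact_force(): force on the tool from outside, world axes, zero at the start.
- status.current_wrist_torque(): the same for the moment, N m.
- status.current_width(): finger opening in m.
- status.current_grasp_force(): force on a finger pad.
Only numpy, scipy, OpenCV 4.12 (cv2) and the standard library are available. Lean on these libraries where they do the work, as an engineer would, in place of code of your own. Each camera call takes 0.05 s, during which the arm holds its last target. There are 200 camera calls.

## Working session

There is one attempt and no reset: what is moved stays moved. The work goes in short steps, each a Python script; the robot and the scene stay as the last script left them, time stands still between calls to the robot, and variables do not carry over. Pictures are saved under pics/ and viewed, at most 10 in all, crops included, and the job is handed in when it is done.

```bash
ls; mkdir -p pics; cat > h.py <<'E'
import numpy as np, cv2
from plant import ctrl, kinematics, capture, recognise, regions_of, mark_of, status
def cloud(c):
    R,_=cv2.Rodrigues(np.array(c["rvec"],float)); t=np.array(c["tvec"],float).ravel()
    v,u=np.mgrid[0:480,0:640]; d=c["depth"]
    P=np.stack([(u-c["cx"])/c["fx"]*d,(v-c["cy"])/c["fy"]*d,d],-1)
    W=(P-t)@R; W[d==0]=np.nan
    return W
E
python3 - <<'E'
from h import *
for n in ["top","scene"]:
    c=capture(n); cv2.imwrite(f"pics/{n}0.png",c["img"][:,:,::-1]); np.savez(f"{n}0.npz",**c)
    for q in ["clamp","clamp_arm","lever_handle","tray","clamp_knob","knob_grip","knob_scale","bucking_bar","rest_plate","rivet_set_a","tongs","rivet_tin","oil_can","hammer"]:
        print(n,q,[(np.round(m["xyz"],3).tolist(),round(m["confidence"],2)) for m in mark_of(q,n)][:3])
print(status.current_clock())
E
```

```text
pics
top clamp [([0.53, -0.014, -0.001], 0.58)]Traceback (most recent call last):
  File "<stdin>", line 5, in <module>
ValueError: it knows: bucking_bar, clamp, hammer, knob_grip, knob_scale, lever_handle, oil_can, rest_plate, rivet_set, rivet_tin, tongs, tray
```

```bash
python3 - <<'E'
from h import *
for n in ["top","scene"]:
    c=capture(n); cv2.imwrite(f"pics/{n}0.png",c["img"][:,:,::-1]); np.savez(f"{n}0.npz",**c)
    for q in "bucking_bar, clamp, hammer, knob_grip, knob_scale, lever_handle, oil_can, rest_plate, rivet_set, rivet_tin, tongs, tray".split(", "):
        print(n,q,[(np.round(m["xyz"],3).tolist(),round(m["confidence"],2)) for m in mark_of(q,n)][:3])
print(status.current_clock())
E
```

```text
top bucking_bar []
top clamp [([0.532, -0.017, -0.004], 0.61), ([0.745, -0.253, -0.003], 0.27)]
top hammer [([0.461, 0.467, -0.003], 0.63), ([0.311, 0.267, -0.001], 0.51)]
top knob_grip [([0.507, -0.13, 0.038], 0.9)]
top knob_scale [([0.509, -0.13, 0.005], 0.56)]
top lever_handle [([0.615, -0.135, 0.056], 0.88)]
top oil_can [([0.747, -0.255, -0.002], 0.71)]
top rest_plate [([0.545, -0.38, 0.001], 0.57), ([0.617, -0.138, 0.057], 0.32)]
top rivet_set [([0.775, -0.082, -0.002], 0.47), ([0.476, 0.074, 0.003], 0.45), ([0.653, -0.069, 0.002], 0.16)]
top rivet_tin [([0.643, 0.423, 0.001], 0.84)]
top tongs [([0.31, 0.268, -0.002], 0.86), ([0.618, -0.137, 0.058], 0.53)]
top tray []
scene bucking_bar [([0.652, -0.064, -0.001], 0.89)]
scene clamp [([0.531, -0.014, -0.002], 0.66)]
scene hammer [([0.461, 0.47, -0.001], 0.61)]
scene knob_grip [([0.507, -0.128, 0.045], 0.61)]
scene knob_scale [([0.506, -0.134, 0.005], 0.88)]
scene lever_handle [([0.622, -0.138, 0.056], 0.87)]
scene oil_can [([0.751, -0.255, -0.001], 0.64)]
scene rest_plate [([0.545, -0.378, 0.001], 0.76)]
scene rivet_set [([0.474, 0.08, -0.004], 0.74), ([0.781, -0.081, -0.004], 0.71)]
scene rivet_tin [([0.643, 0.418, 0.001], 0.59)]
scene tongs [([0.313, 0.267, 0.002], 0.97)]
scene tray []
1.4
```

View pics/top0.png

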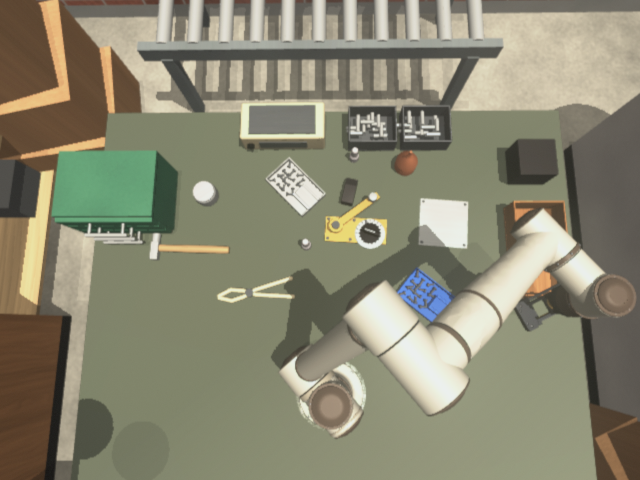

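View pics/scene0.png

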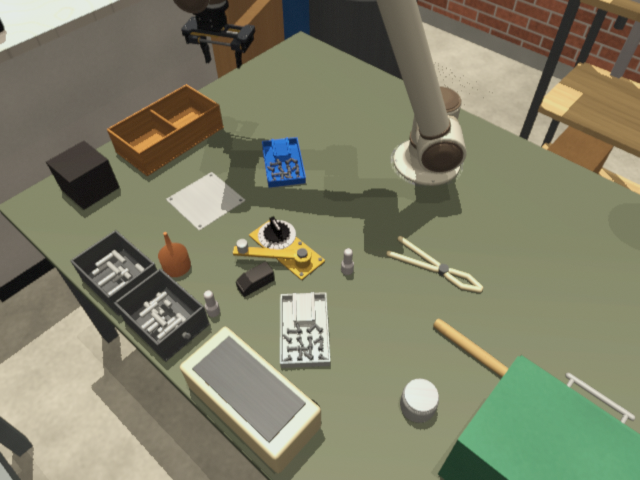

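The top view shows the clamp plate at (356,230), with its pivot at (336,226) and handle at (374,197). The bar is at (349,191), the real tray at (296,187), the knob at (370,233) and the rest plate at (443,223). The scene view agrees. The blue tray is the look-alike. Next I'll take a close look with the wrist camera.

```bash
cat >> h.py <<'E'
from scipy.spatial.transform import Rotation as Rt
def tool():
    T=np.eye(4); T[:3,:3]=Rt.from_euler("xyz",status.current_eef_rot()).as_matrix(); T[:3,3]=status.current_position(); return T
def wrist(name):
    T=tool(); c=capture("wrist"); cv2.imwrite(f"pics/{name}.png",c["img"][:,:,::-1])
    M=T@np.array(c["hand_eye"]); v,u=np.mgrid[0:480,0:640]; x=(u-c["cx"])/c["fx"]; y=(v-c["cy"])/c["fy"]
    r=np.hypot(x,y)+1e-9; d=np.where(r<1.4,c["depth"],0); k=np.tan(np.minimum(r,1.4))/r
    W=np.stack([x*k*d,y*k*d,d],-1)@M[:3,:3].T+M[:3,3]; W[d==0]=np.nan
    np.savez(f"{name}.npz",W=W,img=c["img"]); return c,W
def ortho(W,img,name,x0=.42,x1=.84,y0=-.25,y1=.17,res=.001):
    # top-down colour map: rows = -x, columns = -y
    H,Wd=int((x1-x0)/res),int((y1-y0)/res); o=np.zeros((H,Wd,3),np.uint8); z=np.full((H,Wd),np.nan)
    p=W.reshape(-1,3); q=img.reshape(-1,3); m=np.isfinite(p).all(1); p,q=p[m],q[m]
    i=((x1-p[:,0])/res).astype(int); j=((y1-p[:,1])/res).astype(int)
    s=(i>=0)&(j>=0)&(i<H)&(j<Wd); s[s]&=p[s,2]<.2
    i,j,p,q=i[s],j[s],p[s],q[s]; k=np.argsort(p[:,2]); o[i[k],j[k]]=q[k]; z[i[k],j[k]]=p[k,2]
    cv2.imwrite(f"pics/{name}.png",o[:,:,::-1]); return o,z
E
python3 - <<'E'
from h import *
print(status.current_eef_rot())
ctrl.goto([.56,-.1,.36],[np.pi,0,-np.pi/2] if 0 else [np.pi,0,0])
print(status.current_joint_positions(),status.current_clock())
c,W=wrist("w1"); print(np.array(c["hand_eye"]).round(3),c["fx"])
for q in "bucking_bar, clamp, knob_grip, knob_scale, lever_handle, rest_plate, tray, rivet_set".split(", "):
    print(q,[(np.round(m["xyz"],3).tolist(),round(m["confidence"],2)) for m in mark_of(q,"wrist")][:3])
for q in ["bucking_bar","rest_plate","tray"]:
    for m in regions_of(q,"wrist")[:2]:
        p=W[m["pixels"]]; p=p[np.isfinite(p).all(1)]
        print(q,m["confidence"],len(p),cv2.minAreaRect(p[:,:2].astype(np.float32)),np.percentile(p,[2,50,98],axis=0).round(3).tolist())
E
```

```text
[-3.14159042e+00 -1.22701482e-05 -2.69380760e+00]
[ 1.07078454e-01  2.22689490e-01  1.74555336e-01 -3.77512944e-06
 -1.52330415e+00  1.46251954e+00] 3.45
[[-0.001 -0.964 -0.266  0.075]
 [ 1.    -0.001  0.    -0.   ]
 [-0.    -0.266  0.964 -0.188]
 [ 0.     0.     0.     1.   ]] 371.64829954431775
bucking_bar [([0.655, -0.065, 0.004], 0.76)]
clamp [([0.535, -0.02, 0.001], 0.6)]
knob_grip [([0.512, -0.131, 0.046], 0.75)]
knob_scale [([0.641, 0.424, 0.002], 0.24)]
lever_handle [([0.62, -0.139, 0.058], 0.83)]
rest_plate [([0.545, -0.38, 0.001], 0.57), ([0.656, -0.061, 0.001], 0.37)]
tray [([0.458, 0.466, -0.004], 0.6)]
rivet_set [([0.468, 0.082, 0.002], 0.76), ([0.777, -0.08, -0.003], 0.62), ([0.511, -0.131, 0.041], 0.47)]
bucking_bar 0.77 1804 ((0.6553342938423157, -0.0636066272854805), (0.040344346314668655, 0.08879571408033371), 77.20611572265625) [[0.614, -0.087, 0.026], [0.654, -0.064, 0.041], [0.696, -0.041, 0.043]]
rest_plate 0.87 8325 ((0.5492153763771057, -0.3779149651527405), (0.1610642969608307, 0.16166597604751587), 85.94966125488281) [[0.473, -0.454, 0.0], [0.552, -0.372, 0.002], [0.627, -0.301, 0.004]]
tray 0.93 8381 ((0.6745895147323608, 0.12634825706481934), (0.1939885914325714, 0.11975868046283722), 44.20365524291992) [[0.587, 0.035, 0.002], [0.671, 0.118, 0.012], [0.759, 0.204, 0.03]]
tray 0.9 648 ((0.3984963595867157, -0.19844642281532288), (0.4085531234741211, 0.057573046535253525), 29.42037582397461) [[0.238, -0.307, 0.002], [0.281, -0.269, 0.011], [0.551, -0.145, 0.418]]
```

View pics/w1.png

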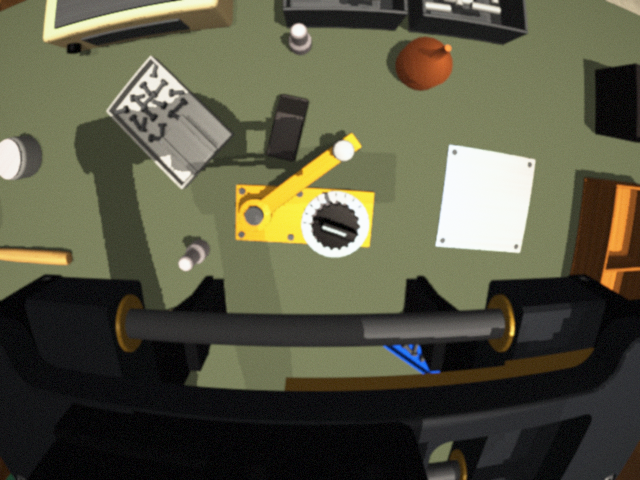

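The wrist view is clear. The bar is at (288,127), the handle post at (344,150), the pivot at (255,214), the knob at (336,225), the plate at (487,200) and the tray at (168,125). I'll move the bar first.

```bash
cat > bar.py <<'E'
from h import *
b=np.array([.6553,-.0636]); yaw=np.deg2rad(-12.8); d=np.array([np.cos(yaw),np.sin(yaw)]); g=b+.004*d
pl=np.array([.547,-.379]); y2=-.07; g2=pl+.004*np.array([np.cos(y2),np.sin(y2)])
ctrl.grip(.062,50)
ctrl.goto([*g,.16],[np.pi,0,yaw]); 
print(ctrl.move_l([*g,.008],rate=.1,force_limit=12)); print(status.current_position())
ctrl.grip(0,50); print("w",status.current_width(),status.current_grasp_force(),status.current_position())
ctrl.move_l([*g,.012],rate=.05); ctrl.move_l([*g,.18],rate=.2)
print("w",status.current_width(),status.current_contact_force())
ctrl.goto([*g2,.16],[np.pi,0,y2]); ctrl.move_l([*g2,.03],rate=.15)
print(ctrl.move_l([*g2,.0075],rate=.04,force_limit=6),status.current_position())
ctrl.grip(.062); ctrl.move_l([*g2,.16],rate=.2)
print(status.current_clock())
E
python3 bar.py
```

```text
False
[ 0.65973478 -0.06446573  0.00878695]
w 0.03942226618057074 49.99634563922882 [ 0.65924318 -0.06454675  0.00815005]
w 0.039052163008944166 [ 4.98845139e-01  7.64923911e-03 -9.15008213e+00]
True [ 0.55055935 -0.37897567  0.00811693]
13.5917
```

```bash
python3 - <<'E'
from h import *
ctrl.goto([.40,-.07,.2],[np.pi,0,0])
c,W=wrist("w2")
for q in "clamp, knob_grip, knob_scale, lever_handle, bucking_bar, tray".split(", "):
    print(q,[(np.round(m["xyz"],3).tolist(),round(m["confidence"],2)) for m in mark_of(q,"wrist")][:3])
for q in ["bucking_bar","tray","clamp","lever_handle","knob_grip","rest_plate"]:
    for m in regions_of(q,"wrist")[:1]:
        p=W[m["pixels"]]; p=p[np.isfinite(p).all(1)]
        print(q,m["confidence"],len(p),cv2.minAreaRect(p[:,:2].astype(np.float32)),np.percentile(p,[2,50,98],axis=0).round(3).tolist())
# post top centre; hub bolt
P=W.reshape(-1,3); P=P[np.isfinite(P).all(1)]
def near(xy,r,z0,z1):
    s=(np.hypot(*(P[:,:2]-xy).T)<r)&(P[:,2]>z0)&(P[:,2]<z1); return P[s]
s=near([.62,-.139],.03,.066,.08); print("post",len(s),cv2.minEnclosingCircle(s[:,:2].astype(np.float32)),s.mean(0))
s=near([.533,-.017],.02,.046,.06); print("bolt",len(s),cv2.minEnclosingCircle(s[:,:2].astype(np.float32)),s.mean(0))
s=near([.51,-.131],.05,.046,.062); print("bar",len(s),cv2.minAreaRect(s[:,:2].astype(np.float32)),s.mean(0))
# arm
s=near([.575,-.08],.05,.033,.046); print("arm",len(s),cv2.minAreaRect(s[:,:2].astype(np.float32)))
s=near([.6,.05],.12,.0235,.035);s=s[s[:,1]>.0]; print("ribs",len(s)); np.save("ribs.npy",s)
o=c["img"]; u=np.hypot(W[...,0]-.51,W[...,1]+.131)<.07; v,x=np.where(u); print(x.min(),x.max(),v.min(),v.max())
k=o[v.min():v.max(),x.min():x.max()]; k=cv2.resize(k,(600,int(600*k.shape[0]/k.shape[1])),interpolation=cv2.INTER_CUBIC)[:600]
cv2.imwrite("pics/knob.png",k[:,:,::-1]); print(k.shape,status.current_clock())
E
```

```text
clamp [([0.533, -0.018, 0.003], 0.62)]
knob_grip [([0.51, -0.129, 0.041], 0.6)]
knob_scale []
lever_handle [([0.312, 0.267, 0.001], 0.23)]
bucking_bar [([0.546, -0.379, 0.0], 0.84)]
tray []
bucking_bar 0.67 3021 ((0.5462037920951843, -0.39616236090660095), (0.07876776903867722, 0.09533242881298065), 85.11559295654297) [[0.502, -0.397, 0.006], [0.542, -0.363, 0.037], [0.587, -0.355, 0.043]]
tray 0.85 4163 ((0.6131561994552612, 0.11854498088359833), (0.16664566099643707, 0.07633933424949646), 79.602783203125) [[0.575, 0.039, 0.002], [0.617, 0.095, 0.017], [0.654, 0.169, 0.03]]
clamp 0.79 15894 ((0.55588698387146, -0.08638286590576172), (0.21098041534423828, 0.15219329297542572), 85.74424743652344) [[0.483, -0.181, 0.007], [0.529, -0.074, 0.025], [0.608, 0.014, 0.055]]
lever_handle 0.85 5073 ((0.5762004852294922, -0.07567296177148819), (0.05346280336380005, 0.19714944064617157), 33.21206283569336) [[0.514, -0.136, 0.035], [0.559, -0.053, 0.044], [0.612, 0.001, 0.054]]
knob_grip 0.81 3733 ((0.5109198093414307, -0.13169150054454803), (0.07348528504371643, 0.07071348279714584), 71.06069946289062) [[0.48, -0.16, 0.022], [0.509, -0.129, 0.026], [0.542, -0.1, 0.056]]
rest_plate 0.7 9192 ((0.5497178435325623, -0.3786522448062897), (0.16330082714557648, 0.162525936961174), 85.75521850585938) [[0.471, -0.455, 0.0], [0.548, -0.348, 0.002], [0.628, -0.298, 0.004]]
post 0 ((0.0, 0.0), 0.0) [nan nan nan]
bolt 677 ((0.534904956817627, -0.01695653796195984), 0.018500475212931633) [ 0.53286617 -0.0172945   0.05277534]
bar 880 ((0.5102230310440063, -0.13315525650978088), (0.050639811903238297, 0.0147972097620368), 70.7942123413086) [ 0.51005613 -0.13231169  0.05464769]
arm 2636 ((0.5781439542770386, -0.07774920016527176), (0.024835605174303055, 0.09984032809734344), 36.45126724243164)
ribs 1789
306 570 45 306
(593, 600, 3) 15.55<stdin>:14: RuntimeWarning: Mean of empty slice.
  ret = um.true_divide(
```

View pics/w2.png

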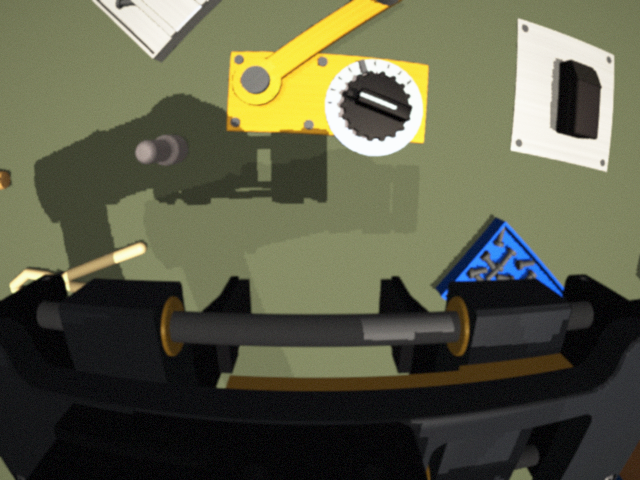

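View pics/knob.png

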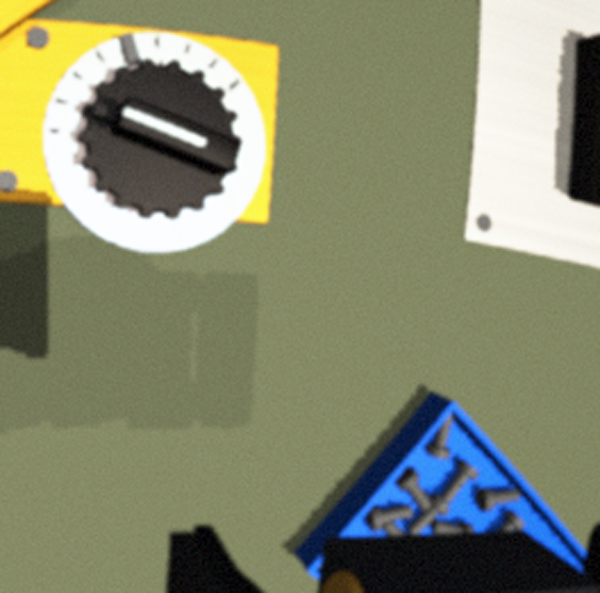

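The crop shows the knob nose pointing up-left at about (95,108) and the long grey mark at about (130,50). In the wrist view the bar lies flat on the plate at (578,98). Next I'll measure the mark and the tray axis more accurately.

```bash
python3 - <<'E'
from h import *
f=np.load("w2.npz"); W=f["W"]; im=f["img"].astype(int); g=im.mean(2); sat=im.max(2)-im.min(2)
c0=np.array([.5105,-.132])
r=np.hypot(W[...,0]-c0[0],W[...,1]-c0[1])
wh=(r<.062)&(g>150)&(sat<45)&(W[...,2]<.02)
p=W[wh]; print("ring z",np.median(p[:,2]))
(cx,cy),R=cv2.minEnclosingCircle(p[:,:2].astype(np.float32)); print("ring",cx,cy,R)
for c in [(cx,cy)]:
    rr=np.hypot(W[...,0]-c[0],W[...,1]-c[1]); a=np.degrees(np.arctan2(W[...,1]-c[1],W[...,0]-c[0]))
    dk=(rr>.036)&(rr<.046)&(g<150)&(sat<50)
    h,e=np.histogram(a[dk],bins=np.arange(-180,181,4)); print([(int(x),int(n)) for x,n in zip(e,h) if n>2])
    m=dk&(a>-10)&(a<40); v,u=np.where(m); print(sorted(zip(u,v,a[m].round(),rr[m].round(3),g[m].round()))[:60])
for n in ["w1","w2"]:
    P=np.load(n+".npz")["W"].reshape(-1,3); P=P[np.isfinite(P).all(1)]
    piv=np.array([.534,-.017]); t=np.deg2rad(44.2); D=P[:,:2]-piv; x=D@[np.cos(t),np.sin(t)]; y=D@[-np.sin(t),np.cos(t)]
    s=(x>.11)&(x<.18)&(abs(y)<.04)&(P[:,2]>.024)&(P[:,2]<.034)
    for sg in (1,-1):
        k=s&(y*sg>0); print(n,sg,k.sum(), np.polyfit(x[k],y[k],1), y[k].mean() if k.any() else 0, x[k].min(),x[k].max()) if k.sum()>10 else None
    s=(x>.09)&(x<.31)&(abs(y)<.07)&(P[:,2]>.018)&(P[:,2]<.034)
    print(n,"y hist",np.histogram(y[s&(x<.18)],bins=np.arange(-.068,.07,.004)), cv2.minAreaRect(P[s,:2].astype(np.float32)))
E
```

```text
ring z 0.011176133267879917
ring 0.5104645490646362 -0.13144931197166443 0.051510654389858246
[(12, 10), (16, 30), (20, 17), (28, 4), (48, 5), (68, 3)]
[(np.int64(356), np.int64(76), np.float64(32.0), np.float64(0.038), np.float64(131.0)), (np.int64(356), np.int64(77), np.float64(32.0), np.float64(0.037), np.float64(110.0)), (np.int64(357), np.int64(75), np.float64(29.0), np.float64(0.038), np.float64(148.0)), (np.int64(358), np.int64(75), np.float64(32.0), np.float64(0.036), np.float64(104.0)), (np.int64(360), np.int64(65), np.float64(21.0), np.float64(0.046), np.float64(117.0)), (np.int64(360), np.int64(66), np.float64(21.0), np.float64(0.045), np.float64(109.0)), (np.int64(360), np.int64(67), np.float64(22.0), np.float64(0.044), np.float64(111.0)), (np.int64(360), np.int64(68), np.float64(21.0), np.float64(0.044), np.float64(128.0)), (np.int64(360), np.int64(74), np.float64(28.0), np.float64(0.036), np.float64(145.0)), (np.int64(361), np.int64(65), np.float64(20.0), np.float64(0.045), np.float64(125.0)), (np.int64(361), np.int64(66), np.float64(20.0), np.float64(0.044), np.float64
[... 5885 characters left out ...]
0000e-02,
       -5.20000000e-02, -4.80000000e-02, -4.40000000e-02, -4.00000000e-02,
       -3.60000000e-02, -3.20000000e-02, -2.80000000e-02, -2.40000000e-02,
       -2.00000000e-02, -1.60000000e-02, -1.20000000e-02, -8.00000000e-03,
       -4.00000000e-03,  5.55111512e-17,  4.00000000e-03,  8.00000000e-03,
        1.20000000e-02,  1.60000000e-02,  2.00000000e-02,  2.40000000e-02,
        2.80000000e-02,  3.20000000e-02,  3.60000000e-02,  4.00000000e-02,
        4.40000000e-02,  4.80000000e-02,  5.20000000e-02,  5.60000000e-02,
        6.00000000e-02,  6.40000000e-02,  6.80000000e-02])) ((0.6086717844009399, 0.1125459372997284), (0.14626768231391907, 0.06936904042959213), 79.25413513183594)
```

```bash
cat > swing.py <<'E'
from h import *
piv=np.array([.5338,-.0168]); r=.15
P=lambda a,z,r=r:[*(piv+r*np.array([np.cos(a),np.sin(a)])),z]
a0,a1=-.937,.7706
ctrl.grip(.06,15)
ctrl.goto(P(a0,.14),[np.pi,0,a0]); print(ctrl.move_l(P(a0,.047),rate=.1,force_limit=10))
ctrl.grip(0,15); print("w",status.current_width(),status.current_contact_force().round(1))
for a in np.linspace(a0,a1,11)[1:]:
    ctrl.move_l(P(a,.047),rate=.1,rotation=[np.pi,0,a]); f=status.current_contact_force()
    print(round(a,2),np.round(f,1),round(status.current_width(),4))
    if np.linalg.norm(f)>35: break
print(status.current_clock())
E
python3 swing.py
```

```text
False
w 8.04091620656713e-05 [-0.1  0.3  3.8]
-0.77 [0.5 2.7 4.4] 0.0003
-0.6 [-1.   3.1  5. ] 0.0003
-0.42 [0.9 0.5 0.8] 0.0004
-0.25 [ 0.7 -0.3  0.8] 0.0004
-0.08 [ 0.1 -0.  -0.3] 0.0007
0.09 [-0.2  0.4 -0.2] 0.0008
0.26 [ 0.7  0.7 -0.4] 0.0006
0.43 [-0.2 -0.2  0.1] 0.0005
0.6 [ 1.2  0.2 -0.1] 0.0001
0.77 [-0.1 -0.9  0.6] 0.0006
23.15
```

```bash
python3 - <<'E'
from h import *
p=status.current_position(); print(p,status.current_eef_rot())
ctrl.move_l([p[0],p[1],.16]); ctrl.grip(.06)
ctrl.goto([.45,-.06,.3],[np.pi,0,0])
c,W=wrist("w3")
P=W.reshape(-1,3); P=P[np.isfinite(P).all(1)]
def near(xy,r,z0,z1):
    s=(np.hypot(*(P[:,:2]-xy).T)<r)&(P[:,2]>z0)&(P[:,2]<z1); return P[s]
s=near([.535,-.017],.19,.06,.08); s=s[(s[:,0]>.55)]; print("post",len(s),cv2.minEnclosingCircle(s[:,:2].astype(np.float32)) if len(s) else 0)
for q in ["lever_handle","bucking_bar"]: print(mark_of(q,"wrist"))
P=np.load("w1.npz")["W"].reshape(-1,3); P=P[np.isfinite(P).all(1)]
s=near([.535,-.017],.19,.06,.08); s=s[(s[:,0]>.55)]; print("w1 post",len(s),cv2.minEnclosingCircle(s[:,:2].astype(np.float32)) if len(s) else 0)
E
```

```text
[0.64193676 0.0872221  0.04717989] [ 3.14113128e+00 -3.62083709e-04  7.67943877e-01]
post 473 ((0.6574198603630066, -0.10006575286388397), 0.014124972745776176)
[{'xyz': [0.655, -0.0991, 0.0572], 'confidence': 0.84}]
[{'xyz': [0.5458, -0.3808, 0.0025], 'confidence': 0.97}, {'xyz': [0.467, 0.083, 0.0024], 'confidence': 0.62}]
w1 post 356 ((0.6227555274963379, -0.13776755332946777), 0.014395472593605518)
```

View pics/w3.png

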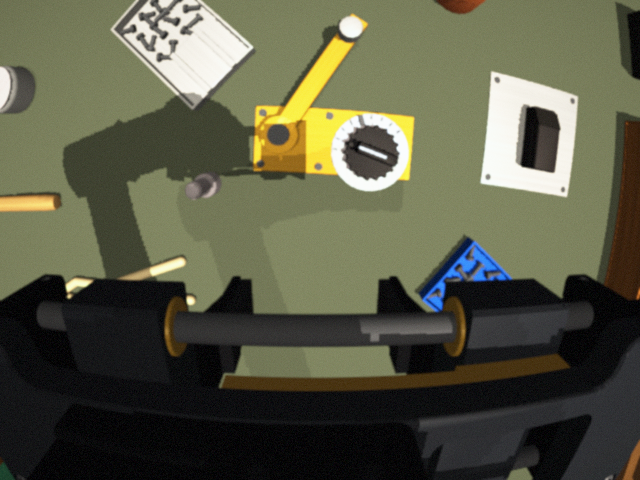

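The post slipped out of the grip, and the arm is now part-way at about −34° in the world frame. I'll grip it again, checking each stage.

```bash
cat > swing.py <<'E'
from h import *
piv=np.array([.5338,-.0168]); r=.15
P=lambda a,z,r=r:[*(piv+r*np.array([np.cos(a),np.sin(a)])),z]
h=np.array([.6574,-.1001]); a0=np.arctan2(*(h-piv)[::-1]); print(a0,np.linalg.norm(h-piv))
ctrl.goto(P(a0,.14),[np.pi,0,a0]); print(status.current_width(),status.current_position()-P(a0,.14),status.current_eef_rot())
print(ctrl.move_l(P(a0,.0455),rate=.1,force_limit=10),status.current_width(),status.current_position()-P(a0,.0455),status.current_contact_force())
ctrl.grip(.034,20); print("w",status.current_width(),status.current_contact_force(),status.current_position()-P(a0,.0455))
ctrl.grip(.02,20); print("w",status.current_width(),status.current_grasp_force(),status.current_contact_force(),status.current_position()-P(a0,.0455))
wrist("w4"); print(status.current_clock())
E
python3 swing.py
```

```text
-0.5930267518209256 0.14904982388449836
0.05977523349170099 [0.00026246 0.00018035 0.00116249] [-3.14096653e+00 -1.42309147e-03 -5.91932279e-01]
False 0.05966598301196855 [ 6.94514433e-04 -2.36678856e-05  9.05341705e-04] [-0.40567137 -0.33263619 -0.21355771]
w 0.034014807887062196 [-0.04052959  0.56726032 -0.17071578] [ 3.67574471e-06 -8.18739627e-07 -1.90372451e-05]
w 0.025697154215535076 19.999980926513672 [0.66316557 0.35807482 1.17193717] [-8.80158744e-05 -1.01225704e-04 -3.72823099e-05]
29.7667
```

View pics/w4.png

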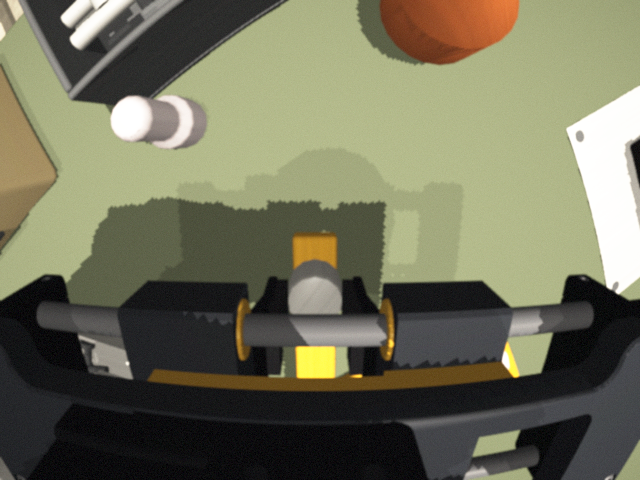

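```bash
cat > s2.py <<'E'
from h import *
piv=np.array([.5338,-.0168]); a0=-.593
P=lambda a,z,r:[*(piv+r*np.array([np.cos(a),np.sin(a)])),z]
for r in (.157,.164):
    ctrl.grip(.036); ctrl.move_l(P(a0,.0448,r),rate=.05); ctrl.grip(.02,20)
    print(r,"w",status.current_width(),status.current_contact_force().round(1),status.current_position(),status.current_clock())
    if status.current_width()>.0275: break
E
python3 s2.py
```

```text
0.157 w 0.025107817539503086 [-0.3 -0.8 -1.6] [ 0.66398777 -0.10470054  0.04474704] 31.0
0.164 w 0.02003739714314728 [-1.1 -0.3 -0.2] [ 0.66951212 -0.10839759  0.04474442] 32.4417
```

```bash
cat > s3.py <<'E'
from h import *
piv=np.array([.5338,-.0168]); a0=-.593; a1=.7706
P=lambda a,z=.0448,r=.152:[*(piv+r*np.array([np.cos(a),np.sin(a)])),z]
ctrl.grip(.036); ctrl.move_l(P(a0),rate=.05); ctrl.grip(.02,20); print(status.current_width())
for a in np.linspace(a0,a1,7)[1:]:
    ctrl.move_l(P(a),rate=.12,rotation=[np.pi,0,a]); w=status.current_width()
    print(round(a,2),status.current_contact_force().round(1),round(w,4))
    if w<.023: break
print(status.current_position()-P(a1),status.current_clock())
E
python3 s3.py
```

```text
0.02571563897516922
-0.37 [-0.3  2.6  1.6] 0.0259
-0.14 [-0.5  2.2  1. ] 0.0259
0.09 [-1.1  2.   1.3] 0.0258
0.32 [-0.6  3.3  1.6] 0.0259
0.54 [-0.1  4.7  0.5] 0.026
0.77 [0.5 5.1 0.8] 0.0259
[5.39967843e-04 2.59119030e-04 7.49460686e-05] 36.4333
```

```bash
cat > look.py <<'E'
from h import *
import sys
n=sys.argv[1]; c,W=wrist(n); im=c["img"].astype(int); g=im.mean(2); sat=im.max(2)-im.min(2)
P=W.reshape(-1,3); ok=np.isfinite(P).all(1); P=P[ok]
piv=np.array([.5338,-.0168]); t=.7706; D=P[:,:2]-piv; x=D@[np.cos(t),np.sin(t)]; y=D@[-np.sin(t),np.cos(t)]; z=P[:,2]
Q=lambda s:cv2.minAreaRect(P[s,:2].astype(np.float32))
s=(x>.03)&(x<.13)&(abs(y)<.03)&(z>.036)&(z<.048); print("arm",s.sum(),np.polyfit(x[s],y[s],1),y[s].mean(),Q(s))
s=(x>.11)&(x<.18)&(abs(y)<.035)&(z>.06)&(z<.08); print("post",s.sum(),y[s].mean(),cv2.minEnclosingCircle(P[s,:2].astype(np.float32)))
s=(x>.11)&(x<.18)&(abs(y)<.04)&(z>.024)&(z<.031); 
for sg in (1,-1):
    k=s&(y*sg>.013); print("rib",sg,k.sum(),np.percentile(y[k],[3,97]) if k.sum() else 0)
s=(x>.09)&(x<.31)&(abs(y)<.07)&(z>.018)&(z<.031); print("tray",s.sum(),Q(s))
c0=np.array([.5105,-.132]); r=np.hypot(*(P[:,:2]-c0).T)
s=(r<.045)&(z>.047)&(z<.06); print("knobbar",s.sum(),Q(s))
r=np.hypot(W[...,0]-c0[0],W[...,1]-c0[1])
wh=(r<.065)&(g>150)&(sat<45)&(W[...,2]<.02); (cx,cy),R=cv2.minEnclosingCircle(W[wh][:,:2].astype(np.float32)); print("ring",cx,cy,R)
a=np.degrees(np.arctan2(W[...,1]-cy,W[...,0]-cx)); rr=np.hypot(W[...,0]-cx,W[...,1]-cy)
m=(rr>.038)&(rr<.047)&(g<150)&(sat<50)&(a>5)&(a<31); p=W[m]
print("mark",m.sum(),a[m].mean(),(a[m].min()+a[m].max())/2,p.mean(0))
v,u=np.where((r<.06)&np.isfinite(r)); k=c["img"][v.min():v.max(),u.min():u.max()]
cv2.imwrite(f"pics/{n}k.png",cv2.resize(k,None,fx=3,fy=3,interpolation=cv2.INTER_CUBIC)[:600,:800,::-1])
print(status.current_clock())
E
python3 - <<'E'
from h import *
p=status.current_position(); ctrl.grip(.05); ctrl.move_l([p[0],p[1],.15],rate=.2)
ctrl.goto([.42,-.07,.24],[np.pi,0,0])
E
python3 look.py w5
```

```text
arm 1923 [-0.01448472  0.00044437] -0.0006881344442878531 ((0.5915520787239075, 0.03852453827857971), (0.1002761647105217, 0.02469743974506855), 43.21675491333008)
post 535 -0.0012727362306159554 ((0.6414957642555237, 0.08620868623256683), 0.014370075426995754)
rib 1 561 [0.01374418 0.02615833]
rib -1 431 [-0.02505284 -0.01388976]
tray 1964 ((0.6718509197235107, 0.11851640790700912), (0.17943644523620605, 0.11079706251621246), 44.3167724609375)
knobbar 692 ((0.5105931758880615, -0.1335507035255432), (0.050340693444013596, 0.015261126682162285), 69.25904083251953)
ring 0.5104991793632507 -0.13177980482578278 0.05181927606463432
mark 33 19.33529080885132 19.515090680464716 [ 0.55068284 -0.11767583  0.01710322]
39.0083
```

View pics/w5.png

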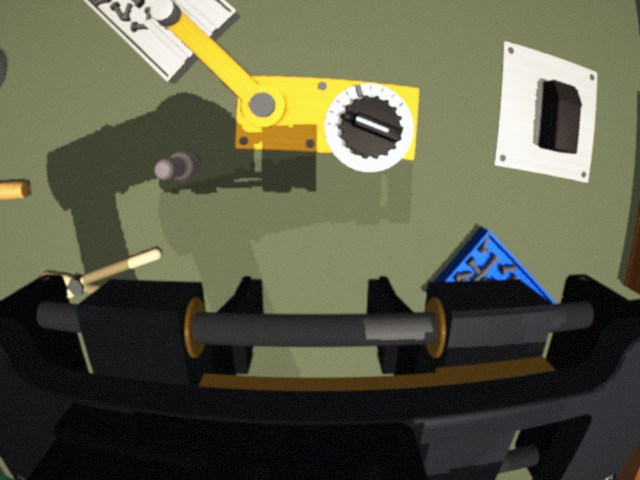

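The arm lies over the tray between the ribs, at 43.2° against a tray axis of about 44.2°. The mark is at about 18.9° and the nose at about 70°, both in the world frame. Next is the knob.

```bash
cat > knob.py <<'E'
from h import *
ax=[.511,-.1312]; y0,y1=np.deg2rad(70),np.deg2rad(18.9)
ctrl.grip(.04,25)
ctrl.goto([*ax,.11],[np.pi,0,y0]); print(ctrl.move_l([*ax,.029],rate=.1,force_limit=8))
ctrl.grip(.005,25); print("w",status.current_width(),status.current_contact_force().round(1),status.current_joint_positions().round(2))
for y in np.linspace(y0,y1,7)[1:]:
    ctrl.goto([*ax,.029],[np.pi,0,y])
    print(round(np.degrees(y),1),round(status.current_width(),4),status.current_contact_force().round(1),round(status.current_wrist_torque()[2],3))
print(status.current_position(),np.degrees(status.current_eef_rot()),status.current_clock())
ctrl.grip(.036); ctrl.move_l([*ax,.12],rate=.2); ctrl.goto([.40,-.08,.2],[np.pi,0,0])
E
python3 knob.py; sed -i 's/P\[s,:2\]/P[s,:2]/' look.py; python3 look.py w6
```

```text
False
w 0.005245246656504627 [-0.7  0.1  4.5] [ 0.06  0.41 -0.44  0.   -0.72  2.74]
61.5 0.0049 [-0.6 -0.2  5.1] 0.043
53.0 0.005 [ 0.5 -1.1  4.8] -0.022
44.4 0.0051 [ 0.  -0.3  5.3] -0.047
35.9 0.0049 [ 0.2 -0.5  5.9] -0.041
27.4 0.0046 [-0.5 -0.1  5.3] -0.049
18.9 0.0048 [0.2 0.1 4.8] -0.031
[ 0.51151164 -0.13121317  0.02929367] [ 1.79973712e+02 -5.29566446e-02  1.92906006e+01] 44.2167
arm 2076 [ 0.01136783 -0.0010429 ] -0.00018905048666097236 ((0.5915841460227966, 0.03838949277997017), (0.09994732588529587, 0.02453043684363365), 43.43159103393555)
post 0 nan ((0.0, 0.0), 0.0)
rib 1 538 [0.01345571 0.02610962]
rib -1 28 [-0.0184881  -0.01343409]
tray 1275 ((0.6083207726478577, 0.11302550137042999), (0.1445329487323761, 0.06834202259778976), 79.27471923828125)
knobbar 875 ((0.5103721022605896, -0.13329602777957916), (0.04979299008846283, 0.014859797433018684), 70.21266174316406)
ring 0.5108616352081299 -0.13161665201187134 0.05152076110243797
mark 46 19.097128012837775 18.78368663647118 [ 0.55114311 -0.11765971  0.01711646]
46.3333look.py:8: RuntimeWarning: Mean of empty slice.
  s=(x>.11)&(x<.18)&(abs(y)<.035)&(z>.06)&(z<.08); print("post",s.sum(),y[s].mean(),cv2.minEnclosingCircle(P[s,:2].astype(np.float32)))
  ret = ret.dtype.type(ret / rcount)
```

The grip missed the knob and its bar is still at 70°. I'll try again lower, closing in stages and checking before turning.

```bash
cat > knob.py <<'E'
from h import *
ax=[.511,-.1312]; y0,y1=np.deg2rad(70),np.deg2rad(18.9); z=.0258
def S(t): print(t,round(status.current_width(),4),status.current_contact_force().round(1),status.current_position().round(4),round(status.current_grasp_force(),1))
ctrl.goto([*ax,.09],[np.pi,0,y0]); S("above"); ctrl.move_l([*ax,z],rate=.1,force_limit=6); S("down")
ctrl.grip(.02,20); S("g20"); ctrl.grip(.010,20); S("g10")
w=status.current_width()
if w>.0112:
    for y in np.linspace(y0,y1,5)[1:]:
        ctrl.goto([*ax,z],[np.pi,0,y]); S(round(np.degrees(y),1))
else: wrist("w7")
print(status.current_clock(),np.degrees(status.current_eef_rot()))
E
python3 knob.py
```

```text
above 0.0358 [ 0.2 -0.3 -0.9] [ 0.511  -0.1314  0.0894] 0.0
down 0.0357 [ 0.2 -1.1 -0.2] [ 0.5116 -0.1312  0.0264] 0.0
g20 0.0199 [ 0.1 -0.1  0.4] [ 0.511  -0.1312  0.0258] 0.0
g10 0.0135 [-3.9  2.4  2.6] [ 0.5098 -0.131   0.0256] 20.0
57.2 0.0137 [-4.2  2.6  3.5] [ 0.5097 -0.131   0.0255] 20.0
44.4 0.0135 [-5.7  2.9  3. ] [ 0.5097 -0.1309  0.0255] 20.0
31.7 0.0131 [-5.3  4.3  4. ] [ 0.5096 -0.1309  0.0255] 20.0
18.9 0.0133 [-5.1  4.3  4.3] [ 0.5096 -0.1308  0.0255] 20.0
50.625 [-1.79912664e+02  1.39162732e-01  1.90412041e+01]
```

```bash
python3 - <<'E'
from h import *
ctrl.grip(.036,20); ctrl.move_l([.511,-.1312,.12],rate=.2); ctrl.goto([.40,-.08,.2],[np.pi,0,0])
E
python3 look.py w8 2>/dev/null
```

```text
arm 2069 [ 0.01139737 -0.00108311] -0.00022599893818429556 ((0.591718316078186, 0.03835664317011833), (0.09988299757242203, 0.024762939661741257), 43.45000076293945)
post 0 nan ((0.0, 0.0), 0.0)
rib 1 542 [0.01355216 0.02618126]
rib -1 30 [-0.01932101 -0.01348318]
tray 1287 ((0.6082943081855774, 0.11324941366910934), (0.1449098289012909, 0.06956285238265991), 79.09378814697266)
knobbar 896 ((0.5086469054222107, -0.13133005797863007), (0.05023052170872688, 0.01497404184192419), 18.568286895751953)
ring 0.5107449889183044 -0.13154833018779755 0.05158237740397453
mark 45 19.045268334519946 18.932035919776762 [ 0.55123215 -0.11758899  0.01692714]
52.65
```

View pics/w8k.png

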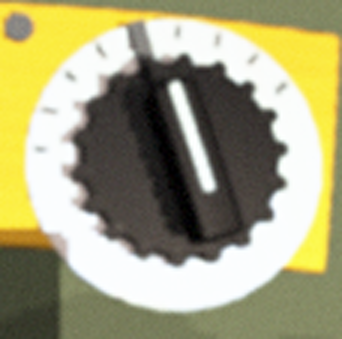

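The crop shows the nose end at about (145,70) meeting the long mark at (140,42), and the two agree to about 1°. The arm is centred between the ribs and the bar is on the plate, so I'm handing in.

```bash
python3 -c "
from h import *
print(ctrl.close_job(),status.current_clock())"
```

```text
the job is handed in; nothing more can be done
the job is handed in; nothing more can be done
```

I've handed the job in after about 53 s on the robot's clock: the bar lies flat on the rest plate, the arm is between the tray ribs within about 1° of centre, and the knob's nose is within about 1° of the long mark; no verdict came back, and the first tries at the arm and the knob slipped and were redone.

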